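# Draw the wide glass sheet from the slotted drawer and stand it on the easel

### The job

Pull the glass drawer open by its handle, slide the widest of the three glass sheets straight up out of its slot by its top edge, and set it gently on the little wooden easel, roughly centred, its bottom edge on the ledge and its face leaning flat against the back. Leave the other two sheets standing in their slots and do not disturb the other things on the table.

Things in the scene. Friction and masses are not known exactly. Their poses are not given: they have to be found in the camera images.
- drawer (a joint): opening of the plywood cabinet's one drawer in m: 0 shut (the start), 0.21 fully open; it slides level with light friction and stays where left.
- cabinet: plywood file cabinet, 260 deep (its x), 224 wide (its y), top 155 above the table, a flat carton 35 high on the rear half of the top. Origin: centre of its underside; -x is its front, the way its one drawer opens. Fixed.
- drawer_handle (a point): middle of the handle: level round steel bar, 12 diameter, 110 long (along y), 135 above the table, its centre 40 before the drawer front (34 free gap), open above and below. Axes as the cabinet's. The drawer front is 15 thick and stands wholly before the cabinet; its top is 148 above the table.
- drawer_rack (a point): point on the drawer's floor (22 above the table), middle of the middle slot; moves with the drawer, axes as the cabinet's. Slots at x = -50 (front, 50 behind the drawer front), 0, +50, parallel to the front, 7.5 wide, in wooden combs 40 high at y = -22, +22: a sheet can lean 4 degrees. Drawer sides 50 high. Fully open, the rear slot is 60 before the cabinet.
- sheet_wide: the widest of the three glass sheets: pale opal glass plate 5 thick (its x) x 130 wide (its y) x 110 high (its z), standing upright in a slot of the drawer. Origin: centre of its bottom edge; z points to its top edge. The sheets stand in the slots in any order. This is the one to move; 0.18 kg.
- sheet_mid: the middle-sized of the three glass sheets: pale opal glass plate 5 thick (its x) x 95 wide (its y) x 110 high (its z), standing upright in a slot of the drawer. Origin: centre of its bottom edge; z points to its top edge. The sheets stand in the slots in any order. It stays in its slot.
- sheet_narrow: the narrowest of the three glass sheets: pale opal glass plate 5 thick (its x) x 65 wide (its y) x 110 high (its z), standing upright in a slot of the drawer. Origin: centre of its bottom edge; z points to its top edge. The sheets stand in the slots in any order. It stays in its slot.
- easel_rest: leaning part of the small wooden easel, 150 wide (y). Origin: mid-width on the corner line where ledge and back meet, 34 above the table. z runs up the back's face, which leans 20 degrees rearwards; -x points out of it, to the front. Back (two uprights, crossbar): face at x = 0, 65 high. Ledge: top at z = 0, square to the back, 20 deep to a lip 4 high.
- jar_white: bystander: white plastic paint jar, 56 diameter, 65 high. Origin: centre of its underside.
- jar_grey: bystander: grey plastic paint jar, 60 diameter, 75 high. Origin: centre of its underside.
- glue_bottle: bystander: white glue bottle, 54 diameter, 150 high. Origin: centre of its underside.
- brush_mug: bystander: white mug holding brushes, 76 diameter, 90 high (190 with the brushes). Origin: centre of its underside.
- nippers: bystander: glass nippers with two green handles, lying flat, 155 long along its x, 50 wide, 16 high. Origin: centre of its underside.
- tray_pale: bystander: clear plastic tray of pale glass chips, 130 x 100 x 35. Origin: centre of its underside.
- tray_yellow: bystander: clear plastic tray of yellow glass chips, 130 x 100 x 35. Origin: centre of its underside.
- mosaic_disc: bystander: flat round mosaic plate, 120 diameter, 9 high. Origin: centre of its underside.
Not all that is in view belongs to the job. What is shaped like the part that bears easel_rest but green or red is not meant.

How it is judged:
On the way, in this order (a step that is already met when the one before it is completed fails the run):
1. the drawer is pulled open (at least 80 mm) (value of joint drawer above 0.08 m), for 0.1 s.
2. the widest sheet is drawn up clear of its slot (its bottom edge 45 mm above the drawer floor), upright (z of sheet_wide in the frame of drawer_rack above 0.045 m and angle between sheet_wide's own z axis and vertical below 0.35 rad), for 0.1 s.
At the end, for the whole second after the job is handed in: The wide sheet is still on the easel: bottom edge on the ledge (within 6 mm of its top, behind the lip), within 35 mm of centre, its face within 0.15 rad of the back. The other two sheets stand in their slots (raised under 10 mm, tilted under 0.2 rad) (x of sheet_wide in the frame of easel_rest between -0.02 and 0.002 m and y of sheet_wide in the frame of easel_rest between -0.035 and 0.035 m and z of sheet_wide in the frame of easel_rest between -0.004 and 0.006 m and angle between the x axis of sheet_wide and the x axis of easel_rest, either way round below 0.15 rad and linear speed of sheet_wide below 0.02 m/s and z of each of sheet_mid, sheet_narrow in the frame of drawer_rack below 0.01 m and angle between each of sheet_mid, sheet_narrow's own z axis and vertical below 0.2 rad); the robot touches nothing.
It fails at once if one of the two other sheets is lifted out of its slot or tipped (not (z of sheet_mid in the frame of drawer_rack below 0.01 m) or not (angle between sheet_mid's own z axis and vertical below 0.2 rad) or not (z of sheet_narrow in the frame of drawer_rack below 0.01 m) or not (angle between sheet_narrow's own z axis and vertical below 0.2 rad)).
It fails at once if a bystander on the table is pushed more than 30 mm from its place (distance of any of jar_white, jar_grey, glue_bottle, brush_mug, nippers, tray_pale, tray_yellow, mosaic_disc from where it was at the start of the episode above 0.03 m).
It fails at once if the wide sheet is set down hard: more than 25 N between it and the easel (contact force between sheet_wide and easel_rest above 25 N).
It also fails if it takes over 58 s, if anything falls off the work surface, if the arm or the gripper's body presses on something with over 40 N, if the wrist force passes 120 N, or if a joint passes its speed limit or range.

### The arm

A 6-joint arm with a two-finger parallel gripper is mounted at the origin on the work surface. World frame = base frame: x ahead of the robot, y to its left, z up, the work surface at z = 0. Lengths are in m, angles in rad, forces in N, time in s.
With the tool pointing down it reaches from about 0.35 to 0.975 m from the base axis. Payload 4.9 kg.
Tool frame: the origin (TCP) lies on the mounting face of the last link; the fingertips stand 173 mm ahead of it and the grasp point (between the pads) lies 155 mm ahead of it; z points along the fingers, y is the direction in which the jaws open and shut (so a half turn about z gives the same grasp; the last joint's range is limited). The gripper opens to 85 mm and grips with 20 to 120 N. Pads are 22 mm wide; open, the fingers measure 114 mm over their backs; the gripper's body (76 mm by 85 mm) begins 54 mm behind the grasp point. The pads swing forward as they close: fully open they stand 13 mm farther back than shut.
Start: joints at [1.176, 0.053, 1.613, -0, 1.476, -0.119], TCP at [0.17, 0.601, 0.405] pointing down, gripper open.
Joint ranges: [-3.01, 3.01], [-1.01, 2.22], [0.06, 2.58], [-1.02, 4.17], [0.09, 2.62], [-3.14, 3.14]. Speed limits (rad/s): [2.57, 2.57, 3.14, 3.14, 3.14, 3.14].

### API

Orientations are given as a unit quaternion [w, x, y, z].
In Python, from plant import manip gives the robot as it stands.
- The arm moves only by the tool play_rows, never from a script. Its argument "increments" is a list of rows, each an object with "offset": the shift along the tool's x, y, z in mm, a list of three; "twist": the turn about the tool's z in rad; "grip": the opening, from 0 (shut) to 1 (fully open). In form: [{"offset": [dx, dy, dz], "twist": twist, "grip": grip}, ...]. A call has 1 to 5 rows; each row is the pose to reach, as a shift and turn from the pose commanded when the call began, along the tool's axes at that moment; what a row does not reach only later rows make up. A row lasts 1/12 s, in which the tool goes at most 41.7 mm and 7.16 degrees, less where a joint would pass 70% of its speed; a pose out of reach is approached as far as the arm can. A call with a gripper value outside its range is refused whole. The fingers move at their own pace and stop on an object; the grip force is fixed at half the most. Time passes only in rows, so rows that repeat a pose let the fingers close. It gives the time, the measured TCP pose, the force and the opening at its end, in the units of the state.
- manip.state(): the state, without advancing time (a new reading comes with each control period).
- manip.grab_frame(name): name is "side" or "top"; returns the picture (384x512x3 uint8, blue, green, red); there is no depth.
- manip.get_calibration(name): a dict with "fx", "fy", "cx", "cy" (pixels), "k1" (the pictures are not rectified: a ray, as slopes to the right and down, at radius r is drawn at 1 + k1 r^2 times it, then the intrinsics apply), "T" (4x4, takes a point from camera to world coordinates). Camera axes: x right, y down, z forward; pixel columns grow to the right and rows downward; lengths in m; the calibration is good to about 2 mm. A picture is of the moment at which its call begins. get_calibration takes no time and is no camera call.
- manip.job_done(): hands the job in, once; it reports no verdict.
Trained networks look in the newest picture that a camera, given by its name, has taken for a name from the list of things; names that differ only in an ending like _2 or _b are one class to them, and where a whole thing is asked for, a point or a joint stands for the part that bears it (a point fixed in the world has none). Each returns a list of dicts, best first, with "p" (0 to 1); they miss things now and then, are a little off and sometimes report something else, mostly with a low value. They report only what shows in the picture. A call takes as long as a camera call. They do not tell look-alikes from the thing itself.
- manip.boxes_of(query, camera): "xyz" ([x, y, z] in m, in the coordinates of the camera as it stood for that picture, good to about 4 mm: the middle of the surface that is visible of it).
- manip.tip_of(query, camera): "xyz" ([x, y, z] in m, in the coordinates of the camera as it stood for that picture, good to about 4 mm: a listed point, or the origin of a listed thing).
The state is a dict: "time": time; "joint_pos": joint angles; "joint_vel": joint speeds; "joint_efforts": joint torques, N m; "tool_pos": TCP position; "tool_rot": TCP orientation; "contact_force": force on the tool from outside, world axes, zero at the start; "ft_torque": the same for the moment, N m; "gripper_width": opening from 0.0 (shut) to 1.0 (fully open).
Only numpy, scipy, OpenCV 4.12 (cv2) and the standard library are available. Lean on these libraries where they do the work, as an engineer would, in place of code of your own. Each camera call takes 0.05 s, during which the arm holds its last target. There are 200 camera calls.

## Working session

There is one attempt and no reset: what is moved stays moved. The work goes in short steps, Python scripts to look and compute and a tool call to move; the robot and the scene stay as the last step left them, time stands still between calls to the robot, and variables do not carry over. Pictures are saved under pics/ and viewed, about 8 in all and at most 12, crops included, and the job is handed in when it is done.

Besides the shell and the picture viewer there is one more tool, called after "Emit:" in YAML: its name, and indented under it one key for each argument. play_rows: Moves the arm, as the interface text tells. Its arguments: {"type":"object","properties":{"increments":{"type":"array"}},"required":["increments"]}

```bash
mkdir -p pics; cat > h.py <<'E'
from plant import manip
import numpy as np, cv2
from scipy.spatial.transform import Rotation as R
def rot(q): return R.from_quat([q[1],q[2],q[3],q[0]])
def w(p,cam):
    T=np.array(manip.get_calibration(cam)["T"]); return T[:3,:3]@np.array(p)+T[:3,3]
def proj(P,cam):
    c=manip.get_calibration(cam); T=np.array(c["T"]); p=T[:3,:3].T@(np.array(P)-T[:3,3])
    a=p[:2]/p[2]; a=a*(1+c["k1"]*(a@a)); return np.array([c["fx"]*a[0]+c["cx"],c["fy"]*a[1]+c["cy"]])
def ray(u,v,cam,z):
    c=manip.get_calibration(cam); T=np.array(c["T"]); d=np.array([(u-c["cx"])/c["fx"],(v-c["cy"])/c["fy"]]); s=d.copy()
    for _ in range(20): s=d/(1+c["k1"]*(s@s))
    D=T[:3,:3]@np.array([s[0],s[1],1]); return T[:3,3]+D*(z-T[2,3])/D[2]
def st():
    s=manip.state(); print("t",s["time"],"p",np.round(s["tool_pos"],4),"q",np.round(s["tool_rot"],4),"F",np.round(s["contact_force"],1),"g",s["gripper_width"]); print(np.round(rot(s["tool_rot"]).as_matrix(),3).tolist()); print("j",np.round(s["joint_pos"],3)); return s
E
python3 - <<'E'
from h import *
st()
a=manip.grab_frame("side"); b=manip.grab_frame("top")
cv2.imwrite("pics/s0.png",cv2.resize(a,(800,600))); cv2.imwrite("pics/t0.png",cv2.resize(b,(800,600)))
for cam in("side","top"):
  print(cam, np.round(manip.get_calibration(cam)["T"],3).tolist())
  for q in["drawer_handle","cabinet","easel_rest","drawer_rack","sheet_wide"]:
    for f in("boxes_of","tip_of"):
      for r in getattr(manip,f)(q,cam)[:3]:
        P=w(r["xyz"],cam); print(q,f,round(r["p"],2),np.round(P,3),np.round(proj(P,cam)*800/512))
print(manip.state()["time"])
E
```

```text
t 0.0 p [0.1701 0.6011 0.4034] q [-3.000e-04  1.375e-01  9.905e-01 -1.000e-03] F [-0.2  0.7  0.6] g 1.0001220564391822
[[-0.962, 0.272, -0.001], [0.272, 0.962, -0.002], [0.0, -0.002, -1.0]]
j [ 1.176  0.053  1.614 -0.     1.476 -0.119]
side [[-0.928, -0.31, 0.207, 0.184], [-0.372, 0.782, -0.499, 0.775], [-0.007, -0.54, -0.841, 1.476], [0.0, 0.0, 0.0, 1.0]]
drawer_handle boxes_of 0.96 [0.527 0.26  0.147] [339. 411.]
drawer_handle tip_of 0.73 [0.53  0.217 0.132] [347. 396.]
cabinet boxes_of 0.75 [0.507 0.417 0.152] [313. 486.]
cabinet tip_of 0.96 [ 0.522  0.406 -0.004] [318. 504.]
easel_rest boxes_of 0.64 [0.777 0.196 0.045] [250. 366.]
easel_rest boxes_of 0.64 [ 0.465 -0.476  0.046] [484. 187.]
easel_rest boxes_of 0.63 [ 0.479 -0.263  0.047] [451. 248.]
easel_rest tip_of 0.71 [ 0.464 -0.471  0.033] [484. 192.]
easel_rest tip_of 0.64 [0.298 0.196 0.035] [458. 446.]
easel_rest tip_of 0.63 [ 0.486 -0.261  0.037] [448. 250.]
drawer_rack boxes_of 0.92 [0.525 0.26  0.153] [339. 411.]
top [[-0.01, -0.994, 0.109, 0.371], [-1.0, 0.008, -0.016, -0.001], [0.015, -0.11, -0.994, 1.509], [0.0, 0.0, 0.0, 1.0]]
drawer_handle tip_of 0.81 [0.529 0.221 0.131] [287. 297.]
cabinet boxes_of 0.95 [0.518 0.38  0.154] [203. 302.]
easel_rest boxes_of 0.92 [ 0.485 -0.26   0.039] [526. 322.]
easel_rest boxes_of 0.73 [ 0.469 -0.47   0.044] [626. 328.]
easel_rest boxes_of 0.63 [0.299 0.195 0.042] [306. 415.]
easel_rest tip_of 0.97 [ 0.468 -0.467  0.032] [623. 329.]
easel_rest tip_of 0.71 [0.787 0.195 0.038] [308. 181.]
easel_rest tip_of 0.62 [0.299 0.194 0.037] [307. 415.]
drawer_rack boxes_of 0.71 [0.523 0.261 0.14 ] [265. 300.]
1.1
```

View pics/s0.png

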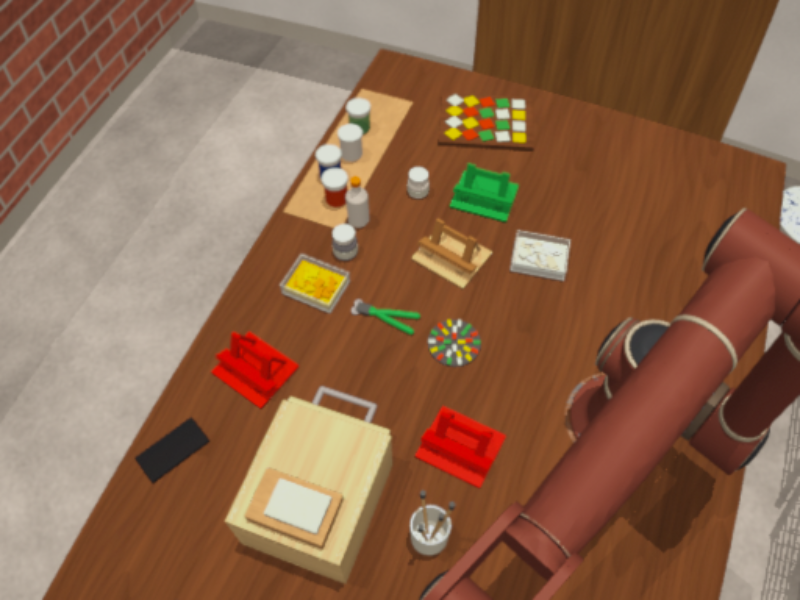

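View pics/t0.png

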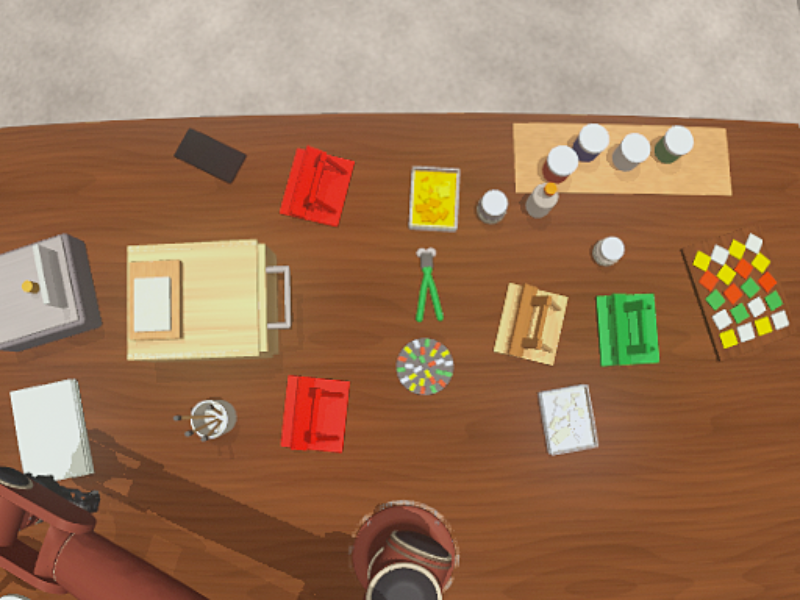

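The wooden easel fits: top (530,322), side (451,248). The look-alikes are red at top (317,187) and (316,414), and green at (627,329), so I'm excluding those. I'll confirm in one crop and measure the yaws there.

```bash
python3 - <<'E'
from h import *
t=cv2.imread("pics/t0.png"); 
b=manip.grab_frame("top"); a=manip.grab_frame("side")
def crop(im,x,y,w_,h_,k):
    return cv2.resize(im[y:y+h_,x:x+w_],None,fx=k,fy=k,interpolation=cv2.INTER_CUBIC)
c=np.zeros((600,800,3),np.uint8)
c[:300,:400]=crop(b,80,145,100,75,4)     # cabinet, x=80+u/4 y=145+v/4
c[:300,400:]=crop(b,160,145,50,75//2+0,8)[:300] if 0 else crop(b,150,145,100,75,4)
c[300:,:400]=crop(b,310,173,64,48,6.25)
c[300:,400:]=crop(a,256,136,64,48,6.25)
cv2.imwrite("pics/c1.png",c)
E
```

```text
(no output)
```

View pics/c1.png

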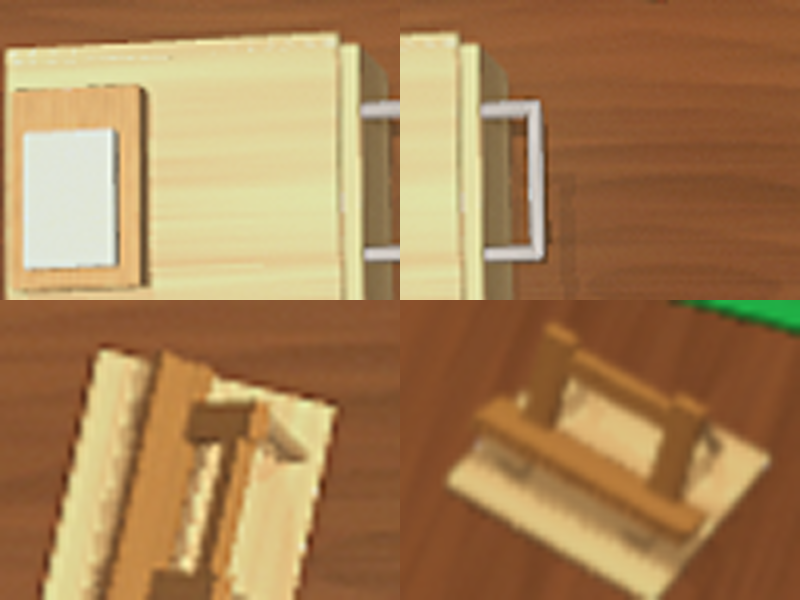

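```bash
cat >> h.py <<'E'
def easel(O,psi):
    e=np.array([np.cos(psi),np.sin(psi),0]);u=np.array([0,0,1.]);c,s=np.cos(np.radians(20)),np.sin(np.radians(20))
    X=c*e-s*u; Z=s*e+c*u; Y=np.cross(Z,X); return X,Y,Z
E
python3 - <<'E'
from h import *
b=manip.grab_frame("top"); a=manip.grab_frame("side")
r=[(150+(541-400)/4,145+100/4),(150+(545-400)/4,145+260/4)]
print("handle ends outer",[np.round(ray(*p,"top",.137),4) for p in r])
r=[(80+5/4,145+47/4),(80+337/4,145+35/4)]
print("cab left edge",[np.round(ray(*p,"top",.155),4) for p in r])
k=6.25
r=[(310+98/k,173+50/k),(310+45/k,173+300/k),(310+337/k,173+108/k),(310+298/k,173+300/k)]
W=[ray(*p,"top",.01) for p in r]; print("base",np.round(W,4).tolist())
for i,j in((0,1),(2,3)): d=W[i]-W[j]; print("edge yaw",np.degrees(np.arctan2(d[1],d[0])))
d=W[0]-W[2]; print("normal yaw",np.degrees(np.arctan2(d[1],d[0])))
P=[]
for _ in range(3):
  for cam in("side","top"):
    manip.grab_frame(cam)
    for q in("easel_rest","drawer_handle"):
      for x in manip.tip_of(q,cam):
        p=w(x["xyz"],cam)
        if q!="easel_rest" or np.linalg.norm(p[:2]-[.483,-.262])<.05: print(cam,q,round(x["p"],2),np.round(p,4))
O=np.array([.485,-.261,.034]); psi=np.radians(-90-13)
X,Y,Z=easel(O,psi)
Q=[[O-.075*Y,O+.075*Y,O+.075*Y-.02*X,O-.075*Y-.02*X],[O-.075*Y,O+.075*Y,O+.075*Y+.065*Z,O-.075*Y+.065*Z]]
out=[]
for im,cam,x0,y0 in((b,"top",305,173),(a,"side",256,136)):
  c=cv2.resize(im[y0:y0+75,x0:x0+75],None,fx=8,fy=8,interpolation=cv2.INTER_CUBIC)[:, :]
  for q,col in zip(Q,((255,0,0),(255,255,0))):
    pts=np.array([((proj(p,cam)-[x0,y0]+.5)*8) for p in q]).astype(np.int32); cv2.polylines(c,[pts],True,col,1)
  out.append(c[:,:400] if 0 else cv2.resize(c,(400,400)))
cv2.imwrite("pics/c2.png",np.hstack(out))
E
```

```text
handle ends outer [array([0.5903, 0.2156, 0.137 ]), array([0.4688, 0.2115, 0.137 ])]
cab left edge [array([0.6328, 0.5384, 0.155 ]), array([0.6378, 0.2775, 0.155 ])]
base [[0.5702, -0.2295, 0.01], [0.4381, -0.1983, 0.01], [0.5383, -0.3574, 0.01], [0.4364, -0.3332, 0.01]]
edge yaw -13.271351619105303
edge yaw -13.379693638546055
normal yaw 75.9770622383353
side easel_rest 0.7 [ 0.483  -0.2595  0.0379]
side drawer_handle 0.7 [0.5289 0.2203 0.1344]
top easel_rest 0.83 [ 0.4884 -0.2601  0.032 ]
top drawer_handle 0.76 [0.5324 0.2217 0.1333]
side easel_rest 0.8 [ 0.4843 -0.2611  0.0341]
side drawer_handle 0.92 [0.5291 0.2185 0.1341]
top easel_rest 0.69 [ 0.4861 -0.2597  0.0332]
top drawer_handle 0.63 [0.531  0.2194 0.1318]
side easel_rest 0.8 [ 0.485  -0.2611  0.0361]
side drawer_handle 0.83 [0.5309 0.2184 0.1321]
top easel_rest 0.85 [ 0.489  -0.2618  0.0346]
top drawer_handle 0.68 [0.5327 0.2204 0.1304]
```

View pics/c2.png

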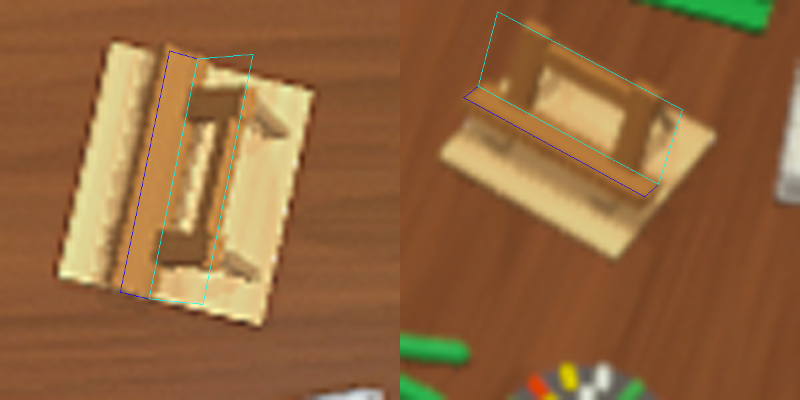

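Overlay check: the projected ledge (blue) and back (cyan) fit the wooden easel, ledge on the left (front) side, at crop (137,295)–(170,52). So the easel origin is about (0.486, -0.261, 0.034) with its rear direction at yaw -103.3°. The handle is at about (0.530, 0.219, 0.134), and the drawer opens along about (0.026, -1.0).

Emit:
play_rows:
  increments:
    - {"offset":[-34,-20,0],"twist":0,"grip":0.55}
    - {"offset":[-68,-41,0],"twist":0,"grip":0.55}
    - {"offset":[-103,-61,0],"twist":0,"grip":0.55}
    - {"offset":[-137,-82,0],"twist":0,"grip":0.55}
    - {"offset":[-172,-102,0],"twist":0,"grip":0.55}

```text
time: 2.62
tool_pos: [0.3086, 0.4549, 0.4049]
tool_rot: [0.0, 0.137, 0.991, 0.0]
contact_force: [0.7, 1.3, 0.8]
gripper_width: 0.548
```

Emit:
play_rows:
  increments:
    - {"offset":[-34,-20,0],"twist":0,"grip":0.55}
    - {"offset":[-68,-41,0],"twist":0,"grip":0.55}
    - {"offset":[-103,-61,0],"twist":0,"grip":0.55}
    - {"offset":[-137,-82,0],"twist":0,"grip":0.55}
    - {"offset":[-172,-102,0],"twist":0,"grip":0.55}

```text
time: 3.03
tool_pos: [0.4465, 0.3097, 0.405]
tool_rot: [0.0, 0.137, 0.991, 0.0]
contact_force: [1.0, 0.5, 0.5]
gripper_width: 0.548
```

Emit:
play_rows:
  increments:
    - {"offset":[-34,-20,0],"twist":-0.1,"grip":0.55}
    - {"offset":[-68,-41,0],"twist":-0.2,"grip":0.55}
    - {"offset":[-106,-65,0],"twist":-0.302,"grip":0.55}
    - {"offset":[-106,-65,0],"twist":-0.302,"grip":0.55}

```text
time: 3.37
tool_pos: [0.5331, 0.2156, 0.4048]
tool_rot: [0.001, -0.012, 1.0, -0.001]
contact_force: [-0.9, 0.6, -1.0]
gripper_width: 0.549
```

```bash
python3 -c "
from h import *
st()"
```

```text
t 3.3667 p [0.5331 0.2156 0.4048] q [ 0.001  -0.0117  0.9999 -0.0011] F [-0.9  0.6 -1. ] g 0.5488757743482161
[[-1.0, -0.023, 0.002], [-0.023, 1.0, -0.002], [-0.002, -0.002, -1.0]]
j [ 0.255 -0.066  1.731 -0.003  1.475 -1.339]
```

Emit:
play_rows:
  increments:
    - {"offset":[2,4,0],"twist":0,"grip":0.4}
    - {"offset":[2,4,35],"twist":0,"grip":0.4}
    - {"offset":[2,4,75],"twist":0,"grip":0.4}
    - {"offset":[2,4,102],"twist":0,"grip":0.4}
    - {"offset":[2,4,117],"twist":0,"grip":0.4}

```text
time: 3.78
tool_pos: [0.5252, 0.225, 0.2831]
tool_rot: [-0.003, -0.014, 1.0, -0.001]
contact_force: [-0.2, 0.4, 0.7]
gripper_width: 0.402
```

Emit:
play_rows:
  increments:
    - {"offset":[0,0,0],"twist":0,"grip":0.05}
    - {"offset":[0,0,0],"twist":0,"grip":0.05}
    - {"offset":[0,0,0],"twist":0,"grip":0.05}
    - {"offset":[0,0,0],"twist":0,"grip":0.05}

```text
time: 4.12
tool_pos: [0.526, 0.2223, 0.2849]
tool_rot: [-0.004, -0.014, 1.0, -0.005]
contact_force: [-1.0, -14.1, -10.6]
gripper_width: 0.123
```

Emit:
play_rows:
  increments:
    - {"offset":[0,-15,0],"twist":0,"grip":0.05}
    - {"offset":[0,-40,0],"twist":0,"grip":0.05}
    - {"offset":[0,-65,0],"twist":0,"grip":0.05}
    - {"offset":[0,-90,0],"twist":0,"grip":0.05}
    - {"offset":[0,-115,0],"twist":0,"grip":0.05}

```text
time: 4.53
tool_pos: [0.5292, 0.1093, 0.285]
tool_rot: [-0.002, -0.014, 1.0, 0.001]
contact_force: [5.4, 3.0, -19.6]
gripper_width: 0.118
```

Emit:
play_rows:
  increments:
    - {"offset":[0,-25,0],"twist":0,"grip":0.05}
    - {"offset":[0,-50,0],"twist":0,"grip":0.05}
    - {"offset":[0,-70,0],"twist":0,"grip":0.05}
    - {"offset":[0,-85,0],"twist":0,"grip":0.05}
    - {"offset":[0,-88,0],"twist":0,"grip":0.05}

```text
time: 4.95
tool_pos: [0.5321, 0.0202, 0.285]
tool_rot: [-0.001, -0.012, 1.0, 0.0]
contact_force: [6.3, 2.6, -19.8]
gripper_width: 0.12
```

Emit:
play_rows:
  increments:
    - {"offset":[0,0,0],"twist":0,"grip":0.4}
    - {"offset":[0,0,0],"twist":0,"grip":0.4}
    - {"offset":[0,0,0],"twist":0,"grip":0.4}

```text
time: 5.2
tool_pos: [0.5339, 0.0217, 0.2902]
tool_rot: [0.002, -0.013, 1.0, -0.0]
contact_force: [-0.8, -0.5, -0.1]
gripper_width: 0.404
```

Emit:
play_rows:
  increments:
    - {"offset":[0,0,-40],"twist":0,"grip":0.4}
    - {"offset":[0,0,-80],"twist":0,"grip":0.4}
    - {"offset":[0,-40,-105],"twist":0,"grip":0.4}
    - {"offset":[0,-80,-105],"twist":0,"grip":0.4}
    - {"offset":[0,-120,-105],"twist":0,"grip":0.4}

```text
time: 5.62
tool_pos: [0.5371, -0.0975, 0.399]
tool_rot: [0.005, -0.015, 1.0, -0.002]
contact_force: [1.1, -0.6, -0.0]
gripper_width: 0.399
```

Emit:
play_rows:
  increments:
    - {"offset":[0,-40,0],"twist":0,"grip":0.4}
    - {"offset":[0,-80,0],"twist":0,"grip":0.4}
    - {"offset":[0,-80,0],"twist":0,"grip":0.4}

```text
time: 5.87
tool_pos: [0.5385, -0.1823, 0.3953]
tool_rot: [0.002, -0.01, 1.0, -0.002]
contact_force: [-0.2, 0.3, 0.4]
gripper_width: 0.4
```

```bash
python3 - <<'E'
from h import *
st()
im={}
for i in range(3):
  for cam in("top","side"):
    im[cam]=manip.grab_frame(cam)
    for q in("drawer_handle","drawer_rack","sheet_wide","sheet_mid","sheet_narrow"):
      for x in manip.tip_of(q,cam)[:3]:
        p=w(x["xyz"],cam); print(cam,q,round(x["p"],2),np.round(p,4))
T=cv2.resize(im["top"][145:245,150:250],(400,400),interpolation=cv2.INTER_CUBIC)
S=cv2.resize(im["side"][190:310,150:270],(400,400),interpolation=cv2.INTER_CUBIC)
cv2.imwrite("pics/c3.png",np.hstack([T,S])); np.save("top3.npy",im["top"]); np.save("side3.npy",im["side"])
E
```

```text
t 5.8667 p [ 0.5385 -0.1823  0.3953] q [ 0.0017 -0.0104  0.9999 -0.0023] F [-0.2  0.3  0.4] g 0.40004514184371837
[[-1.0, -0.021, 0.003], [-0.021, 1.0, -0.005], [-0.003, -0.005, -1.0]]
j [-0.457 -0.077  1.757 -0.003  1.456 -2.048]
top drawer_handle 0.6 [0.539  0.0212 0.1333]
top drawer_rack 0.58 [0.5304 0.1765 0.0225]
top sheet_wide 0.71 [0.534  0.2268 0.021 ]
top sheet_mid 0.53 [0.5385 0.1302 0.0201]
top sheet_narrow 0.65 [0.5352 0.1756 0.0198]
side drawer_handle 0.76 [0.5366 0.017  0.1325]
side drawer_rack 0.86 [0.5318 0.1742 0.0237]
side sheet_wide 0.65 [0.5279 0.2258 0.019 ]
side sheet_mid 0.58 [0.5352 0.1258 0.0193]
side sheet_mid 0.27 [ 0.5788 -0.0546 -0.0041]
side sheet_narrow 0.58 [0.2896 0.3871 0.0009]
side sheet_narrow 0.56 [0.5357 0.1748 0.0214]
top drawer_handle 0.8 [0.54   0.0208 0.134 ]
top drawer_rack 0.93 [0.532  0.1772 0.0242]
top drawer_rack 0.33 [ 0.4871 -0.2594  0.0338]
top sheet_wide 0.62 [0.5331 0.2238 0.0229]
top sheet_mid 0.56 [0.5363 0.1283 0.0222]
top sheet_narrow 0.45 [0.5352 0.176  0.0234]
side drawer_handle 0.93 [0.5362 0.0169 0.1333]
side drawer_rack 0.9
[... 178 characters left out ...]
47 [0.5348 0.1772 0.0215]
top drawer_handle 0.73 [0.5407 0.0232 0.1347]
top drawer_rack 0.7 [0.5306 0.1767 0.0217]
top drawer_rack 0.41 [ 0.7443 -0.2985 -0.0023]
top sheet_wide 0.76 [0.5328 0.2291 0.0205]
top sheet_mid 0.7 [0.5379 0.1319 0.022 ]
top sheet_mid 0.39 [ 0.7321 -0.1941 -0.0008]
top sheet_narrow 0.4 [0.5364 0.1771 0.0228]
side drawer_handle 0.92 [0.5339 0.0167 0.1289]
side drawer_rack 0.96 [0.5296 0.1744 0.0242]
side drawer_rack 0.49 [ 0.2784 -0.3507  0.0025]
side sheet_wide 0.87 [0.5273 0.2268 0.0238]
side sheet_wide 0.19 [ 0.5811 -0.0573 -0.0008]
side sheet_mid 0.69 [ 0.2757 -0.3513  0.0023]
side sheet_mid 0.59 [0.536  0.1272 0.0187]
side sheet_narrow 0.67 [0.5348 0.1756 0.0232]
```

View pics/c3.png

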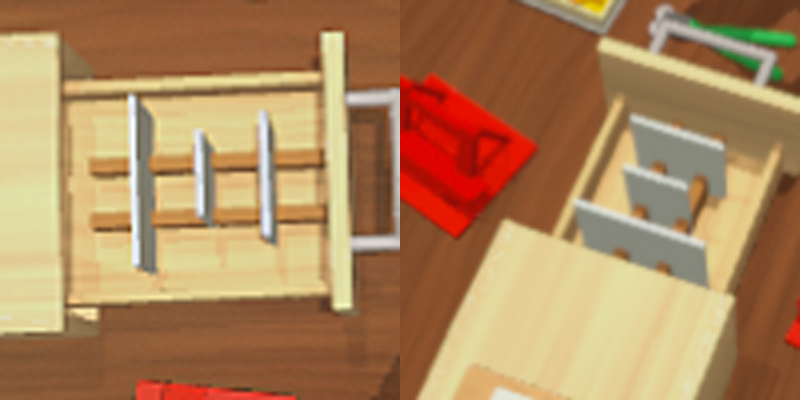

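The wide sheet is the rearmost one. In the crop its top edge runs (132,95)–(137,268), clearly longer than the narrow one in the middle (200,130)–(207,220) and the mid one in front (262,112)–(270,240).

```bash
python3 - <<'E'
from h import *
s=manip.state(); Rm=rot(s["tool_rot"]).as_matrix(); p=np.array(s["tool_pos"])
A=ray(150+132/4,145+95/4,"top",.132); B=ray(150+137/4,145+268/4,"top",.132)
print(A,B,np.linalg.norm(A-B),"mid",(A+B)/2,"yaw",np.degrees(np.arctan2(*(A-B)[[1,0]])))
for q in [(150+u/4,145+v/4) for u,v in((200,130),(207,220),(263,112),(270,240))]: print(ray(*q,"top",.132))
t=np.array([*((A+B)/2)[:2],.4]); print("delta tool mm",(t-p)@Rm*1000)
E
```

```text
[0.59507526 0.22338202 0.132     ] [0.46310181 0.21827076 0.132     ] 0.1320723898720111 mid [0.52908853 0.22082639 0.132     ] yaw 2.217927881630435
[0.5676548  0.17105456 0.132     ]
[0.49905004 0.16533856 0.132     ]
[0.58102132 0.12314529 0.132     ]
[0.48356997 0.11766039 0.132     ]
delta tool mm [ -1.20088237 398.44755165  -7.31503348]
```

Emit:
play_rows:
  increments:
    - {"offset":[0,40,0],"twist":-0.01,"grip":0.4}
    - {"offset":[0,80,0],"twist":-0.01,"grip":0.4}
    - {"offset":[0,120,0],"twist":-0.01,"grip":0.4}
    - {"offset":[0,160,0],"twist":-0.01,"grip":0.4}
    - {"offset":[0,200,0],"twist":-0.01,"grip":0.4}

```text
time: 8.08
tool_pos: [0.5327, 0.0241, 0.3929]
tool_rot: [0.0, -0.018, 1.0, 0.0]
contact_force: [0.5, 0.4, 0.7]
gripper_width: 0.399
```

Emit:
play_rows:
  increments:
    - {"offset":[0,40,0],"twist":0,"grip":0.4}
    - {"offset":[0,80,0],"twist":0,"grip":0.4}
    - {"offset":[0,120,0],"twist":0,"grip":0.4}
    - {"offset":[0,160,0],"twist":0,"grip":0.4}
    - {"offset":[0,195,0],"twist":0,"grip":0.4}

```text
time: 8.5
tool_pos: [0.5255, 0.2197, 0.3929]
tool_rot: [0.0, -0.019, 1.0, 0.0]
contact_force: [0.3, -0.4, 0.5]
gripper_width: 0.401
```

Emit:
play_rows:
  increments:
    - {"offset":[0,10,0],"twist":0,"grip":0.4}
    - {"offset":[0,10,0],"twist":0,"grip":0.4}

```text
time: 8.67
tool_pos: [0.5252, 0.2296, 0.3926]
tool_rot: [-0.0, -0.02, 1.0, 0.0]
contact_force: [0.3, -0.5, 0.3]
gripper_width: 0.402
```

```bash
python3 -c "
from h import *
s=st(); print((np.array([.529,.2225,.273])-s['tool_pos'])@rot(s['tool_rot']).as_matrix()*1000)"
```

```text
t 8.6667 p [0.5252 0.2296 0.3926] q [-1.000e-04 -2.010e-02  9.998e-01  1.000e-04] F [ 0.3 -0.5  0.3] g 0.4015075961115891
[[-0.999, -0.04, -0.0], [-0.04, 0.999, 0.0], [0.0, 0.0, -1.0]]
j [ 0.282 -0.062  1.748  0.     1.456 -1.329]
[ -3.50397174  -7.21269871 119.63772961]
```

Emit:
play_rows:
  increments:
    - {"offset":[-4,-7,20],"twist":0,"grip":0.4}
    - {"offset":[-4,-7,60],"twist":0,"grip":0.4}
    - {"offset":[-4,-7,95],"twist":0,"grip":0.4}
    - {"offset":[-4,-7,115],"twist":0,"grip":0.4}
    - {"offset":[-4,-7,120],"twist":0,"grip":0.4}

```text
time: 9.08
tool_pos: [0.5283, 0.2183, 0.2673]
tool_rot: [-0.004, -0.017, 1.0, -0.001]
contact_force: [-1.2, 0.1, -0.2]
gripper_width: 0.407
```

Emit:
play_rows:
  increments:
    - {"offset":[0,0,0],"twist":0,"grip":0.2}
    - {"offset":[0,0,0],"twist":0,"grip":0.0}
    - {"offset":[0,0,0],"twist":0,"grip":0.0}
    - {"offset":[0,0,0],"twist":0,"grip":0.0}
    - {"offset":[0,0,0],"twist":0,"grip":0.0}

```text
time: 9.5
tool_pos: [0.5307, 0.2204, 0.2749]
tool_rot: [0.002, -0.018, 1.0, 0.0]
contact_force: [-0.7, -0.3, 2.4]
gripper_width: 0.046
```

```bash
python3 -c "
from h import *
s=st()"
```

```text
t 9.5 p [0.5307 0.2204 0.2749] q [ 0.0019 -0.0181  0.9998  0.    ] F [-0.7 -0.3  2.4] g 0.046108287455290574
[[-0.999, -0.036, 0.004], [-0.036, 0.999, 0.0], [-0.004, 0.0, -1.0]]
j [ 2.640e-01  4.900e-02  1.842e+00 -1.000e-03  1.247e+00 -1.343e+00]
```

Emit:
play_rows:
  increments:
    - {"offset":[0,0,-10],"twist":0,"grip":0.0}
    - {"offset":[0,0,-25],"twist":0,"grip":0.0}
    - {"offset":[0,0,-45],"twist":0,"grip":0.0}
    - {"offset":[0,0,-70],"twist":0,"grip":0.0}
    - {"offset":[0,0,-95],"twist":0,"grip":0.0}

```text
time: 9.92
tool_pos: [0.5296, 0.2205, 0.3691]
tool_rot: [-0.0, -0.018, 1.0, -0.0]
contact_force: [1.4, 0.2, -1.1]
gripper_width: 0.045
```

Emit:
play_rows:
  increments:
    - {"offset":[0,0,-25],"twist":0,"grip":0.0}
    - {"offset":[0,0,-50],"twist":0,"grip":0.0}
    - {"offset":[0,0,-65],"twist":0,"grip":0.0}
    - {"offset":[0,0,-65],"twist":0,"grip":0.0}

```text
time: 10.25
tool_pos: [0.5304, 0.2207, 0.439]
tool_rot: [0.005, -0.018, 1.0, 0.001]
contact_force: [0.9, -0.3, -1.9]
gripper_width: 0.053
```

```bash
python3 - <<'E'
from h import *
s=st(); im={}
for cam in("top","side"):
    im[cam]=manip.grab_frame(cam)
    for q in("drawer_handle","sheet_wide","sheet_mid","sheet_narrow"):
      for x in manip.tip_of(q,cam)[:2]: print(cam,q,round(x["p"],2),np.round(w(x["xyz"],cam),4))
T=cv2.resize(im["top"][125:245,130:250],(400,400),interpolation=cv2.INTER_CUBIC)
S=cv2.resize(im["side"][170:310,130:270],(400,400),interpolation=cv2.INTER_CUBIC)
cv2.imwrite("pics/c4.png",np.hstack([T,S]))
E
```

```text
t 10.25 p [0.5304 0.2207 0.439 ] q [ 0.0046 -0.0182  0.9998  0.0012] F [ 0.9 -0.3 -1.9] g 0.05297360394038499
[[-0.999, -0.036, 0.009], [-0.036, 0.999, 0.003], [-0.009, 0.002, -1.0]]
j [ 0.265 -0.088  1.695  0.     1.525 -1.342]
top drawer_handle 0.74 [0.5381 0.0159 0.1325]
top drawer_handle 0.55 [ 0.7309 -0.1929  0.0015]
top sheet_wide 0.56 [0.534  0.22   0.1845]
top sheet_mid 0.61 [ 0.7422 -0.2958 -0.0031]
top sheet_mid 0.58 [0.5384 0.1207 0.0199]
top sheet_narrow 0.69 [0.5375 0.1655 0.0202]
side drawer_handle 0.64 [0.5378 0.0121 0.1322]
side drawer_handle 0.18 [ 0.4825 -0.2633  0.0337]
side sheet_wide 0.95 [0.5257 0.2221 0.1769]
side sheet_wide 0.54 [ 6.306e-01 -4.410e-01 -3.000e-04]
side sheet_mid 0.72 [ 0.7271 -0.1919  0.0029]
side sheet_mid 0.62 [0.5352 0.1169 0.0209]
side sheet_narrow 0.44 [0.5365 0.1682 0.0237]
side sheet_narrow 0.26 [ 0.6328 -0.4412  0.0007]
```

View pics/c4.png

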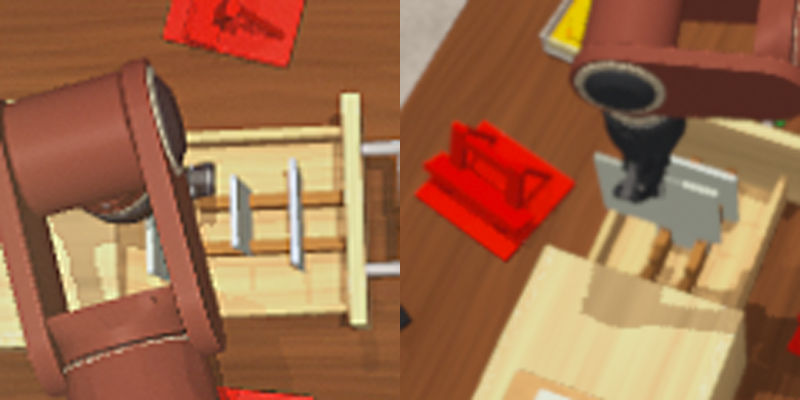

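Emit:
play_rows:
  increments:
    - {"offset":[2,-20,0],"twist":0,"grip":0.0}
    - {"offset":[7,-58,0],"twist":0,"grip":0.0}
    - {"offset":[12,-96,0],"twist":0,"grip":0.0}
    - {"offset":[17,-134,0],"twist":0,"grip":0.0}
    - {"offset":[22,-172,0],"twist":0,"grip":0.0}

```text
time: 11.17
tool_pos: [0.5137, 0.0464, 0.4325]
tool_rot: [-0.0, -0.019, 1.0, -0.0]
contact_force: [1.3, 0.9, -1.8]
gripper_width: 0.047
```

Emit:
play_rows:
  increments:
    - {"offset":[5,-38,0],"twist":0.06,"grip":0.0}
    - {"offset":[10,-76,0],"twist":0.12,"grip":0.0}
    - {"offset":[15,-114,0],"twist":0.18,"grip":0.0}
    - {"offset":[20,-152,0],"twist":0.24,"grip":0.0}
    - {"offset":[25,-190,0],"twist":0.268,"grip":0.0}

```text
time: 11.58
tool_pos: [0.4954, -0.1448, 0.4327]
tool_rot: [0.0, 0.117, 0.993, 0.0]
contact_force: [0.1, -0.8, -0.6]
gripper_width: 0.05
```

Emit:
play_rows:
  increments:
    - {"offset":[0,-38,0],"twist":0,"grip":0.0}
    - {"offset":[0,-70,0],"twist":0,"grip":0.0}
    - {"offset":[0,-90,0],"twist":0,"grip":0.0}
    - {"offset":[0,-90,0],"twist":0,"grip":0.0}

```text
time: 11.92
tool_pos: [0.4744, -0.2339, 0.4324]
tool_rot: [-0.0, 0.118, 0.993, -0.001]
contact_force: [-0.0, 0.4, -0.8]
gripper_width: 0.048
```

```bash
python3 - <<'E'
from h import *
s=st(); M=rot(s["tool_rot"]).as_matrix(); print("tool y yaw",np.degrees(np.arctan2(-M[1,1],-M[0,1])))
print((np.array([.4878,-.2532,.320])-s['tool_pos'])@M*1000)
for i in range(2):
 for cam in("top","side"):
    manip.grab_frame(cam)
    for q in("sheet_wide","easel_rest"):
      for x in manip.tip_of(q,cam)[:3]: print(cam,q,round(x["p"],2),np.round(w(x["xyz"],cam),4))
E
```

```text
t 11.9167 p [ 0.4744 -0.2339  0.4324] q [-4.000e-04  1.181e-01  9.930e-01 -6.000e-04] F [-0.   0.4 -0.8] g 0.048305118262204065
[[-0.972, 0.234, -0.001], [0.234, 0.972, -0.001], [0.001, -0.001, -1.0]]
j [-5.980e-01 -1.940e-01  1.801e+00 -1.000e-03  1.534e+00 -1.932e+00]
tool y yaw -103.56181366226433
[-17.5975993  -15.49603162 112.39673202]
top sheet_wide 0.46 [ 0.4726 -0.2304  0.1795]
top easel_rest 0.85 [0.7895 0.1936 0.0402]
top easel_rest 0.78 [0.2991 0.195  0.0356]
top easel_rest 0.67 [ 0.4841 -0.2611  0.0334]
side sheet_wide 0.69 [ 0.472  -0.2289  0.1824]
side easel_rest 0.9 [ 0.4847 -0.2635  0.0355]
side easel_rest 0.74 [ 0.4628 -0.4699  0.0332]
side easel_rest 0.6 [0.7851 0.1974 0.0301]
top sheet_wide 0.7 [ 0.6373 -0.4434 -0.003 ]
top sheet_wide 0.53 [ 0.4771 -0.2252  0.1789]
top easel_rest 0.89 [ 0.4698 -0.4691  0.0321]
top easel_rest 0.82 [0.301  0.193  0.0348]
top easel_rest 0.79 [0.7872 0.1943 0.0396]
side sheet_wide 0.71 [ 0.473  -0.2266  0.1814]
side easel_rest 0.97 [ 0.4835 -0.2664  0.0351]
side easel_rest 0.93 [0.7842 0.1958 0.0339]
side easel_rest 0.79 [ 0.4638 -0.4706  0.0329]
```

Emit:
play_rows:
  increments:
    - {"offset":[-17,-16,20],"twist":-0.004,"grip":0.0}
    - {"offset":[-17,-16,60],"twist":-0.004,"grip":0.0}
    - {"offset":[-17,-16,95],"twist":-0.004,"grip":0.0}
    - {"offset":[-17,-16,122],"twist":-0.004,"grip":0.0}
    - {"offset":[-17,-16,122],"twist":-0.004,"grip":0.0}

```text
time: 12.93
tool_pos: [0.4862, -0.2486, 0.3032]
tool_rot: [-0.006, 0.114, 0.994, 0.003]
contact_force: [-1.2, 0.2, -2.3]
gripper_width: 0.05
```

```bash
python3 - <<'E'
from h import *
b=manip.grab_frame("top"); a=manip.grab_frame("side"); s=st(); M=rot(s["tool_rot"]).as_matrix()
p=np.array(s["tool_pos"])
O=np.array([.486,-.261,.034]); psi=np.radians(-103.3); X,Y,Z=easel(O,psi)
f=-np.array([np.cos(psi),np.sin(psi),0]); l=Y
print("front mm",(p-O)@f*1000,"along",(p-O)@Y*1000)
for i in range(3):
 for cam in("top","side"):
    manip.grab_frame(cam)
    r={}
    for q,g in(("sheet_wide",p-[0,0,.2525]),("easel_rest",O)):
      for x in manip.tip_of(q,cam):
        v=w(x["xyz"],cam)
        if np.linalg.norm(v-g)<.03: r[q]=v
    if len(r)==2: d=r["sheet_wide"]-r["easel_rest"]; print(cam,"sheet rel easel: front",d@f*1000,"along",d@Y*1000,"up",d[2]*1000)
    print(r)
Q=[[O-.075*Y,O+.075*Y,O+.075*Y-.02*X,O-.075*Y-.02*X],[O-.075*Y,O+.075*Y,O+.075*Y+.065*Z,O-.075*Y+.065*Z]]
B=p-[0,0,.2525]; Q.append([B-.065*Y,B+.065*Y,B+.065*Y+[0,0,.11],B-.065*Y+[0,0,.11]])
out=[]
for im,cam,x0,y0 in((b,"top",305,168),(a,"side",250,116)):
  c=cv2.resize(im[y0:y0+80,x0:x0+80],(400,400),interpolation=cv2.INTER_CUBIC)
  for q,col in zip(Q,((255,0,0),(255,255,0),(0,0,255))):
    cv2.polylines(c,[np.array([((proj(v,cam)-[x0,y0]+.5)*5) for v in q]).astype(np.int32)],True,col,1)
  out.append(c)
cv2.imwrite("pics/c5.png",np.hstack(out))
E
```

```text
t 13.0333 p [ 0.4882 -0.2499  0.3102] q [-9.000e-04  1.136e-01  9.935e-01  5.000e-04] F [ 0.6 -0.1  0.3] g 0.045343553310053845
[[-0.974, 0.226, -0.002], [0.226, 0.974, 0.001], [0.002, 0.001, -1.0]]
j [-0.609 -0.052  1.879  0.     1.316 -1.952]
front mm 11.311133127870647 along -0.45075665989675157
top sheet rel easel: front 15.184864560729018 along -6.097593299782033 up 23.314571499874816
{'sheet_wide': array([ 0.48604098, -0.24488397,  0.05431   ]), 'easel_rest': array([ 0.48848176, -0.26106431,  0.03099543])}
side sheet rel easel: front 12.364941665379224 along 1.3625629136647626 up 24.017944123468695
{'sheet_wide': array([ 0.48813552, -0.24827445,  0.0596736 ]), 'easel_rest': array([ 0.48396495, -0.25999429,  0.03565565])}
top sheet rel easel: front 16.635061966247388 along 2.8271088223531082 up 26.330631763892054
{'sheet_wide': array([ 0.49147926, -0.24485431,  0.0597381 ]), 'easel_rest': array([ 0.48490109, -0.26039283,  0.03340746])}
side sheet rel easel: front 14.151847643427836 along 0.10176126696766662 up 24.277455651730673
{'sheet_wide': array([ 0.48724847, -0.24818939,  0.05845462]), 'easel_rest': array([ 0.48389381, -0.26193825,  0.03417716])}
top sheet rel easel: front 10.020330205202551 along -3.1680254562517067 up 17.855156042086094
{'sheet_wide': array([ 0.48877796, -0.24731644,  0.05394665]), 'easel_rest': array([ 0.48955584, -0.25779682,  0.03609149])}
side sheet rel easel: front 1.3358281584382652 along -3.1148150042794795 up -3.291426836531386
{'sheet_wide': array([ 0.48298907, -0.24882923,  0.05719443]), 'easel_rest': array([ 0.48571303, -0.25084579,  0.06048586])}
```

View pics/c5.png

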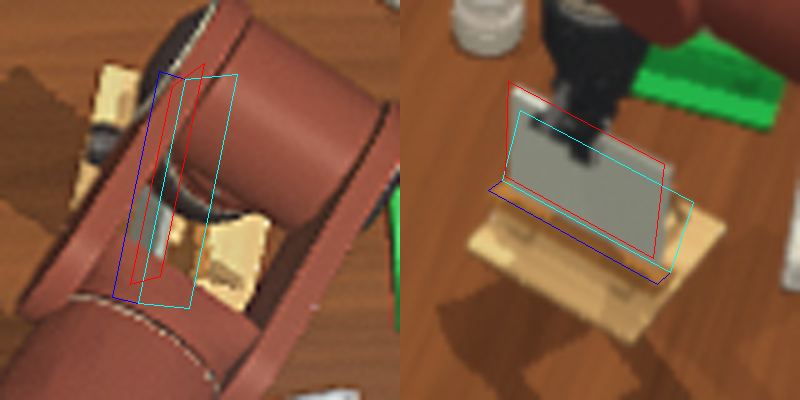

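Emit:
play_rows:
  increments:
    - {"offset":[0,-4,3],"twist":0,"grip":0.0}
    - {"offset":[0,-4,7],"twist":0,"grip":0.0}
    - {"offset":[0,-4,11],"twist":0,"grip":0.0}
    - {"offset":[0,-4,14],"twist":0,"grip":0.0}
    - {"offset":[0,-4,14],"twist":0,"grip":0.0}

```text
time: 14.35
tool_pos: [0.487, -0.2538, 0.2953]
tool_rot: [-0.001, 0.114, 0.994, 0.001]
contact_force: [0.0, -0.7, -0.1]
gripper_width: 0.05
```

Emit:
play_rows:
  increments:
    - {"offset":[0,0,1],"twist":0,"grip":0.0}
    - {"offset":[0,0,2],"twist":0,"grip":0.0}
    - {"offset":[0,0,2],"twist":0,"grip":0.0}
    - {"offset":[0,0,2],"twist":0,"grip":0.0}

```text
time: 14.68
tool_pos: [0.4874, -0.254, 0.2948]
tool_rot: [0.0, 0.114, 0.994, -0.0]
contact_force: [0.5, -0.8, -1.2]
gripper_width: 0.048
```

Emit:
play_rows:
  increments:
    - {"offset":[0,0,1],"twist":0,"grip":0.0}
    - {"offset":[0,0,2],"twist":0,"grip":0.0}
    - {"offset":[0,0,2],"twist":0,"grip":0.0}
    - {"offset":[0,0,2],"twist":0,"grip":0.0}

```text
time: 15.02
tool_pos: [0.4873, -0.254, 0.2926]
tool_rot: [-0.0, 0.114, 0.994, 0.0]
contact_force: [0.7, -0.9, -0.8]
gripper_width: 0.047
```

Emit:
play_rows:
  increments:
    - {"offset":[0,0,1],"twist":0,"grip":0.0}
    - {"offset":[0,0,1],"twist":0,"grip":0.0}
    - {"offset":[0,0,1],"twist":0,"grip":0.0}

```text
time: 15.27
tool_pos: [0.4874, -0.254, 0.2916]
tool_rot: [-0.0, 0.114, 0.994, 0.0]
contact_force: [0.7, -0.1, -1.3]
gripper_width: 0.044
```

Emit:
play_rows:
  increments:
    - {"offset":[0,0,1],"twist":0,"grip":0.0}
    - {"offset":[0,0,1],"twist":0,"grip":0.0}
    - {"offset":[0,0,1],"twist":0,"grip":0.0}

```text
time: 15.52
tool_pos: [0.4874, -0.254, 0.2906]
tool_rot: [-0.0, 0.114, 0.994, 0.0]
contact_force: [-0.2, -0.3, -0.9]
gripper_width: 0.048
```

Emit:
play_rows:
  increments:
    - {"offset":[0,0,1],"twist":0,"grip":0.0}
    - {"offset":[0,0,1],"twist":0,"grip":0.0}
    - {"offset":[0,0,1],"twist":0,"grip":0.0}

```text
time: 15.77
tool_pos: [0.4875, -0.2542, 0.2902]
tool_rot: [0.0, 0.114, 0.994, -0.0]
contact_force: [-1.4, 0.1, 1.2]
gripper_width: 0.047
```

Emit:
play_rows:
  increments:
    - {"offset":[0,0,1],"twist":0,"grip":0.0}
    - {"offset":[0,0,1],"twist":0,"grip":0.0}
    - {"offset":[0,0,1],"twist":0,"grip":0.0}

```text
time: 16.02
tool_pos: [0.4876, -0.2543, 0.2899]
tool_rot: [0.001, 0.114, 0.994, -0.001]
contact_force: [-3.7, -0.6, 6.2]
gripper_width: 0.046
```

Emit:
play_rows:
  increments:
    - {"offset":[0,0,1],"twist":0,"grip":0.0}
    - {"offset":[0,0,1],"twist":0,"grip":0.0}
    - {"offset":[0,0,1],"twist":0,"grip":0.0}

```text
time: 16.27
tool_pos: [0.4878, -0.2545, 0.2897]
tool_rot: [0.001, 0.114, 0.994, -0.001]
contact_force: [-4.8, -0.5, 8.2]
gripper_width: 0.047
```

Contact with the ledge came at TCP z 0.290 (8 N), as predicted for the ledge and about 7 mm below where the lip would touch. I'll open slightly and walk the top edge rearwards.

Emit:
play_rows:
  increments:
    - {"offset":[0,0,-1],"twist":0,"grip":0.08}
    - {"offset":[0,0,-2],"twist":0,"grip":0.12}
    - {"offset":[0,-2,-2],"twist":0,"grip":0.16}
    - {"offset":[0,-4,-2],"twist":0,"grip":0.18}
    - {"offset":[0,-7,-2],"twist":0,"grip":0.2}

```text
time: 16.68
tool_pos: [0.4856, -0.2608, 0.2892]
tool_rot: [-0.0, 0.114, 0.994, 0.0]
contact_force: [0.2, -0.4, 0.0]
gripper_width: 0.2
```

Emit:
play_rows:
  increments:
    - {"offset":[0,-3,0],"twist":0,"grip":0.22}
    - {"offset":[0,-6,0],"twist":0,"grip":0.24}
    - {"offset":[0,-9,0],"twist":0,"grip":0.26}
    - {"offset":[0,-12,0],"twist":0,"grip":0.28}
    - {"offset":[0,-15,0],"twist":0,"grip":0.3}

```text
time: 17.1
tool_pos: [0.4823, -0.2758, 0.2897]
tool_rot: [-0.0, 0.114, 0.994, -0.0]
contact_force: [-0.2, -0.4, 0.3]
gripper_width: 0.299
```

```bash
python3 - <<'E'
from h import *
s=st(); a=manip.grab_frame("side")
for x in manip.tip_of("sheet_wide","side")[:2]: print(x["p"],w(x["xyz"],"side"))
cv2.imwrite("pics/c6.png",cv2.resize(a[116:196,250:330],(480,480),interpolation=cv2.INTER_CUBIC))
E
```

```text
t 17.1 p [ 0.4823 -0.2758  0.2897] q [-0.      0.1137  0.9935 -0.    ] F [-0.2 -0.4  0.3] g 0.2987771143799108
[[-0.974, 0.226, -0.0], [0.226, 0.974, -0.0], [-0.0, -0.0, -1.0]]
j [-0.653 -0.012  1.878 -0.     1.276 -1.996]
0.61 [ 0.48265445 -0.25886896  0.0352604 ]
```

View pics/c6.png

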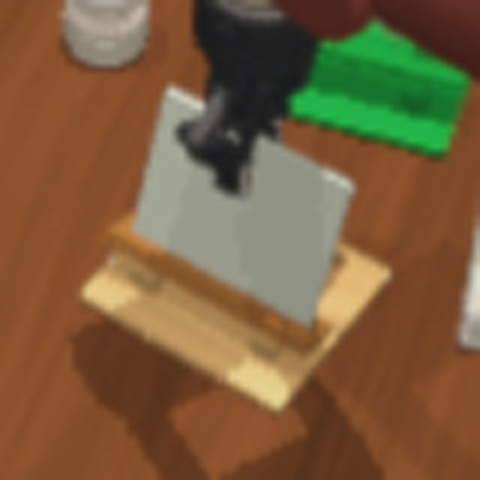

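The sheet stands behind the lip on the ledge, at crop (130,225)–(315,320), leaning backwards with its front finger at (235,180). I'll continue the lean.

Emit:
play_rows:
  increments:
    - {"offset":[0,-3,0],"twist":0,"grip":0.3}
    - {"offset":[0,-6,0],"twist":0,"grip":0.3}
    - {"offset":[0,-9,0],"twist":0,"grip":0.3}
    - {"offset":[0,-12,0],"twist":0,"grip":0.3}
    - {"offset":[0,-14,0],"twist":0,"grip":0.3}

```text
time: 17.62
tool_pos: [0.4792, -0.2894, 0.2897]
tool_rot: [-0.0, 0.114, 0.994, -0.0]
contact_force: [1.1, -0.2, 0.7]
gripper_width: 0.303
```

Emit:
play_rows:
  increments:
    - {"offset":[0,-2,0],"twist":0,"grip":0.3}
    - {"offset":[0,-4,0],"twist":0,"grip":0.3}
    - {"offset":[0,-6,0],"twist":0,"grip":0.3}
    - {"offset":[0,-6,0],"twist":0,"grip":0.3}

```text
time: 17.95
tool_pos: [0.4778, -0.2952, 0.2897]
tool_rot: [0.0, 0.114, 0.994, -0.0]
contact_force: [-0.4, -0.2, -0.7]
gripper_width: 0.303
```

```bash
python3 - <<'E'
from h import *
s=st(); a=manip.grab_frame("side"); p=np.array(s["tool_pos"])
f=np.array([.230,.973,0]); print("front",(p-[.486,-.261,0])@f)
for x in manip.tip_of("sheet_wide","side")[:2]: print(x["p"],w(x["xyz"],"side"))
cv2.imwrite("pics/c7.png",cv2.resize(a[116:196,250:330],(480,480),interpolation=cv2.INTER_CUBIC))
E
```

```text
t 17.95 p [ 0.4778 -0.2952  0.2897] q [ 0.000e+00  1.138e-01  9.935e-01 -1.000e-04] F [-0.4 -0.2 -0.7] g 0.30287397627383106
[[-0.974, 0.226, 0.0], [0.226, 0.974, -0.0], [-0.0, -0.0, -1.0]]
j [-6.860e-01  2.000e-03  1.863e+00 -0.000e+00  1.276e+00 -2.029e+00]
front -0.03516868424202823
0.6 [ 0.48345745 -0.25603492  0.03520197]
```

View pics/c7.png

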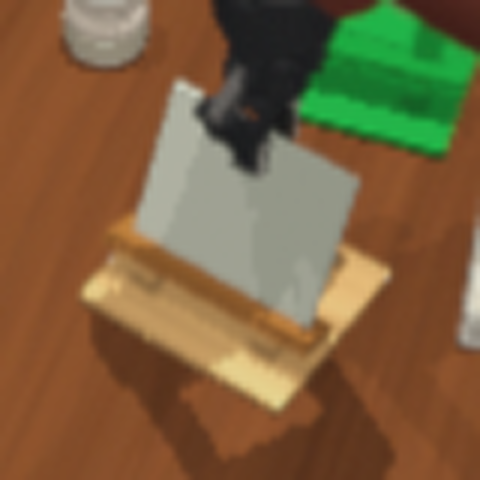

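The sheet now leans back, top edge at crop (180,80)–(355,180), with no tool force. By geometry neither finger carries it any more, so I'll raise the gripper straight up and check.

Emit:
play_rows:
  increments:
    - {"offset":[0,0,-5],"twist":0,"grip":0.3}
    - {"offset":[0,0,-12],"twist":0,"grip":0.3}
    - {"offset":[0,0,-20],"twist":0,"grip":0.3}
    - {"offset":[0,0,-35],"twist":0,"grip":0.3}
    - {"offset":[0,0,-70],"twist":0,"grip":0.3}

```text
time: 18.47
tool_pos: [0.4768, -0.294, 0.3563]
tool_rot: [-0.004, 0.114, 0.994, 0.002]
contact_force: [-0.2, 0.6, -0.3]
gripper_width: 0.302
```

Emit:
play_rows:
  increments:
    - {"offset":[0,0,-40],"twist":0,"grip":0.3}
    - {"offset":[20,30,-60],"twist":0,"grip":0.3}
    - {"offset":[50,50,-60],"twist":0,"grip":0.3}
    - {"offset":[85,70,-60],"twist":0,"grip":0.3}
    - {"offset":[110,100,-60],"twist":0,"grip":0.3}

```text
time: 18.88
tool_pos: [0.3917, -0.1721, 0.4214]
tool_rot: [0.001, 0.115, 0.993, -0.001]
contact_force: [0.2, 0.1, 0.3]
gripper_width: 0.3
```

```bash
python3 - <<'E'
from h import *
s=st(); b=manip.grab_frame("top"); a=manip.grab_frame("side")
O=np.array([.486,-.261,.034]); X,Y,Z=easel(O,np.radians(-103.3))
for cam in("top","side"):
  for q in("sheet_wide","sheet_mid","sheet_narrow"):
    for x in manip.tip_of(q,cam)[:2]:
      v=w(x["xyz"],cam); print(cam,q,round(x["p"],2),np.round(v,3),"in easel",np.round([(v-O)@X,(v-O)@Y,(v-O)@Z],3) if q=="sheet_wide" else "")
B=O; D=[O+t*Y-.005*X+h*Z for t,h in((-.065,0),(.065,0),(.065,.11),(-.065,.11))]
out=[]
for im,cam,x0,y0 in((b,"top",305,168),(a,"side",250,116)):
  c=cv2.resize(im[y0:y0+80,x0:x0+80],(400,400),interpolation=cv2.INTER_CUBIC)
  cv2.polylines(c,[np.array([((proj(v,cam)-[x0,y0]+.5)*5) for v in D]).astype(np.int32)],True,(0,0,255),1); out.append(c)
c=cv2.resize(b[145:245,150:250],(200,200)); d=cv2.resize(a[190:290,170:270],(200,200))
cv2.imwrite("pics/c8.png",np.vstack([np.hstack(out),np.hstack([c,d,np.zeros((200,400,3),np.uint8)])]))
E
```

```text
t 18.8833 p [ 0.3917 -0.1721  0.4214] q [ 9.000e-04  1.145e-01  9.934e-01 -8.000e-04] F [0.2 0.1 0.3] g 0.3000933531730565
[[-0.974, 0.228, 0.002], [0.228, 0.974, -0.002], [-0.002, -0.001, -1.0]]
j [-5.880e-01 -4.600e-01  2.026e+00 -1.000e-03  1.573e+00 -1.929e+00]
top sheet_wide 0.97 [ 0.493 -0.252  0.033] in easel [-0.01   0.004 -0.005]
top sheet_wide 0.66 [ 0.753 -0.073 -0.002] in easel [-0.218  0.217 -0.117]
top sheet_mid 0.67 [0.536 0.121 0.024] in easel 
top sheet_mid 0.4 [ 0.582 -0.055 -0.   ] in easel 
top sheet_narrow 0.71 [ 0.75  -0.074  0.   ] in easel 
top sheet_narrow 0.48 [0.535 0.171 0.025] in easel 
side sheet_wide 0.95 [ 0.483 -0.255  0.037] in easel [-0.006 -0.004  0.001]
side sheet_mid 0.63 [0.534 0.122 0.018] in easel 
side sheet_narrow 0.54 [0.537 0.168 0.022] in easel
```

View pics/c8.png

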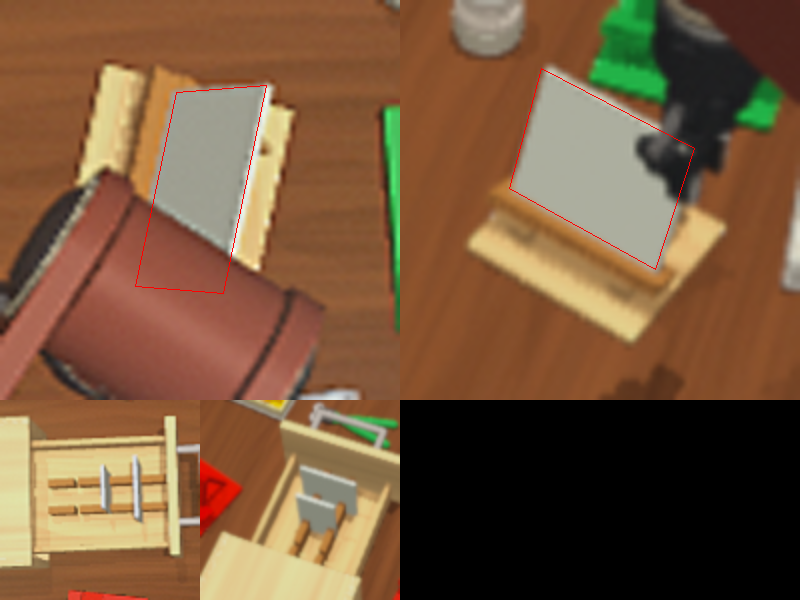

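The overlay of the ideal leaning pose (red) matches the sheet in both views: top (135–270, 85–290), side (510–695, 68–268). Both other sheets stand in their slots, and the gripper is clear.

```bash
python3 -c "
from h import *
print(manip.job_done())"
```

```text
the job is handed in; nothing more can be done
None
```

The wide sheet is on the wooden easel and the job is handed in at about 19 s of the 58 s allowed; no verdict is reported. I pulled the drawer open about 0.20 m by its handle and lifted the wide sheet from the rear slot. I lowered it until the ledge took about 8 N, then walked its top edge back onto the rest and withdrew.

**Wide sheet:** My last check put its bottom edge within about 4 mm of centre sideways and 6–10 mm in front of the back face. The ideal leaning pose drawn over both pictures matches it.

**Other checks:** The middle and narrow sheets stand in their slots in both views. The gripper is clear, with no force on the tool. I did not measure the bystanders again; no contact showed in the forces or crops.

**Disagreement:** The top camera's network put the sheet's bottom edge 5 mm below the ledge, just outside the -4 mm limit, while the side camera's put it at +1 mm. That is within the network's 4 mm error plus calibration error. The contact height and the overlay support the side value.

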